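# Return the taped drives to their job tubs and release the one in the test jig

### The job

Put the three drives with green, blue and yellow tape away in the carrying tray, each lying flat in the tub with the same colour of tape; the green one is still clamped in the test jig, so flip the toggle clamp fully open first, take it out and leave the clamp open. Set the drives down, do not drop them, and leave the red-taped and the untaped drives lying where they are.

Things in the scene. Friction and masses are not known exactly. Their poses are not given: they have to be found in the camera images.
- ssd_green: finned grey M.2 drive, a flat block 80 (x) x 24 (y) x 11 mm high, 45 g, with a GREEN tape band 36 mm wide round its middle; origin: centre of its underside, z up. Starts in the jig, underside 22 mm above the bench on a 20 mm wide bed, plate 10 mm below; its -x end is under the clamp foot. End stops and pins at its corners locate it; the middle 60 mm of its sides is free; it lifts straight up
- ssd_blue: finned grey M.2 drive, a flat block 80 (x) x 24 (y) x 11 mm high, 45 g, with a BLUE tape band 36 mm wide round its middle; origin: centre of its underside, z up. Lies loose on the bench
- ssd_yellow: finned grey M.2 drive, a flat block 80 (x) x 24 (y) x 11 mm high, 45 g, with a YELLOW tape band 36 mm wide round its middle; origin: centre of its underside, z up. Lies loose on the bench
- ssd_red: finned grey M.2 drive, a flat block 80 (x) x 24 (y) x 11 mm high, 45 g, with a RED tape band 36 mm wide round its middle; origin: centre of its underside, z up. Lies loose on the bench; scrap, stays there
- ssd_plain: finned grey M.2 drive, a flat block 80 (x) x 24 (y) x 11 mm high, 45 g, with no tape, bare fins; origin: centre of its underside, z up. Lies loose on the bench; unsorted, stays there
- tub_green: white open tub with a flat green tape flag (18 x 70 mm) outside its -x end; 112 (x) x 84 (y) mm outside, walls and floor 3 mm, rim 16 mm above its underside. Origin: centre of its underside, which is 3 mm above the bench. Fixed in a grey tray beside the other tubs (87 mm apart along y)
- tub_blue: white open tub with a flat blue tape flag (18 x 70 mm) outside its -x end; 112 (x) x 84 (y) mm outside, walls and floor 3 mm, rim 16 mm above its underside. Origin: centre of its underside, which is 3 mm above the bench. Fixed in a grey tray beside the other tubs (87 mm apart along y)
- tub_yellow: white open tub with a flat yellow tape flag (18 x 70 mm) outside its -x end; 112 (x) x 84 (y) mm outside, walls and floor 3 mm, rim 16 mm above its underside. Origin: centre of its underside, which is 3 mm above the bench. Fixed in a grey tray beside the other tubs (87 mm apart along y)
- clamp (a joint): toggle clamp handle angle, rad: 0 clamped, handle upright; grows as the handle swings back, away from the drive; dead centre 0.1, open at its stop 1.3. The 75 mm bar over the drive lifts with it (40 degrees at 0.9, 80 at 1.2; fully up its end is 125 mm above the bench). The handle stays where left; about 2 N at the grip moves it
- clamp_grip (a point): point on the axis of the clamp handle's red grip (round, 19 mm thick, from 50 mm below to 25 mm above it). Starts upright, 129 mm above the bench; hinge axis 80 mm below it, along its y. Turns with the handle; at the start its x points to the green drive, whose centre is 105 mm ahead. The grip swings towards -x and down about the hinge. Clamp bar and its screw ahead (+x), top 70 mm above the bench

How it is judged:
By the outcome, as a careful person would: the job done as asked, in the order asked, and still so for the second after the job is handed in, with the robot touching nothing.
It also fails if it takes over 96 s, if anything falls off the work surface, if the arm or the gripper's body presses on something with over 40 N, if the wrist force passes 120 N, or if a joint passes its speed limit or range.

### The arm

A 6-joint arm with a two-finger parallel gripper is mounted at the origin on the work surface. World frame = base frame: x ahead of the robot, y to its left, z up, the work surface at z = 0. Lengths are in m, angles in degrees, forces in N, time in s.
With the tool pointing down it reaches from about 0.4 to 0.825 m from the base axis. Payload 7 kg.
Tool frame: the origin (TCP) lies on the centre line of the jaws, within the pads' length; the fingertips stand 14 mm ahead of it and the grasp point (between the pads) lies 5 mm behind it; z points along the fingers, y is the line along which they close (so a half turn about z gives the same grasp; the last joint's range is limited). The gripper opens to 88 mm and grips with 3 to 60 N. Pads are 19 mm wide; open, the fingers measure 130 mm over their backs; the gripper's body (78 mm by 193 mm) begins 47 mm behind the grasp point.
Start: joints at [-59.353, 20.546, 0.682, 0, -70.136, -16.507], TCP at [0.165, -0.655, 0.241] pointing down, gripper open.
Joint ranges: [-176.03, 176.03], [-82.01, 121.73], [-58.28, 71.71], [-173.87, 95.51], [-174.79, -0.11], [-173.66, 173.66]. Speed limits (degrees/s): [136.94, 136.94, 172.46, 180, 180, 180].

### API

Orientations are given as [roll, pitch, yaw] about the fixed x, y, z axes, in that order (R = Rz(yaw) Ry(pitch) Rx(roll)).
In Python, from plant import r gives the robot as it stands.
- The arm moves only by the tool send_rows, never from a script. Its argument "steps" is a list of rows, each an object with "dp": the shift along the tool's x, y, z in mm, a list of three; "roll": the turn about the tool's z in rad; "jaw": the opening in per cent of the stroke, from 0 (shut) to 100 (fully open). In form: [{"dp": [tx, ty, tz], "roll": roll, "jaw": jaw}, ...]. A call has 1 to 5 rows; each row is the pose to reach, as a shift and turn from the pose commanded when the call began, along the tool's axes at that moment; what a row does not reach only later rows make up. A row lasts 1/8 s, in which the tool goes at most 62.5 mm and 10.7 degrees, less where a joint would pass 70% of its speed; a pose out of reach is approached as far as the arm can. A call with a gripper value outside its range is refused whole. The fingers move at their own pace and stop on an object; "newtons" is the grip in N (left out, the last holds). Time passes only in rows, so rows that repeat a pose let the fingers close. It gives the time, the measured TCP pose, the force, the opening and the grip force at its end, in the units of the state.
- r.get_state(): the state, without advancing time (a new reading comes with each control period).
- r.capture(name): name is "scene" or "top"; returns a dict with "image" (400x640x3 uint8, blue, green, red), "K" (3x3 intrinsics, pixels), "dist" ([k1, k2, p1, p2, k3] as OpenCV has them; the pictures are not rectified), "rvec" (rotation vector, rad) and "tvec" (3), from world to camera coordinates, as OpenCV has them. Camera axes: x right, y down, z forward; pixel columns grow to the right and rows downward; lengths in m; the calibration is good to about 2 mm. A picture is of the moment at which its call begins. There is no depth.
- r.close_job(): hands the job in; it is judged then, once.
The state is a dict: "time_s": time; "joints": joint angles; "qd": joint speeds; "joint_torque": joint torques, N m; "tcp_pos": TCP position; "eef_rot": TCP orientation; "contact_force": force on the tool from outside, world axes, zero at the start; "moment": the same for the moment, N m; "gripper_width": finger opening in m; "gripper_force": force on a finger pad.
Only numpy, scipy, OpenCV 4.12 (cv2) and the standard library are available. Lean on these libraries where they do the work, as an engineer would, in place of code of your own. Each camera call takes 0.05 s, during which the arm holds its last target. There are 200 camera calls.

## Working session

There is one attempt and no reset: what is moved stays moved. The work goes in short steps, Python scripts to look and compute and a tool call to move; the robot and the scene stay as the last step left them, time stands still between calls to the robot, and variables do not carry over. Pictures are saved under pics/ and viewed, at most 14 in all, crops included, and the job is handed in when it is done.

Besides the shell and the picture viewer there is one more tool, called after "Call:" as name(argument=value, ...), one argument or row to a line, values as JSON. send_rows: Moves the arm, as the interface text tells. Its arguments: {"type":"object","properties":{"steps":{"type":"array","items":{"type":"object","properties":{"dp":{"type":"array","items":{"type":"number"}},"roll":{"type":"number"},"jaw":{"type":"number"}}}},"newtons":{"type":"number"}},"required":["steps"]}

```bash
mkdir -p pics; ls
python3 - <<'E'
from plant import r
import cv2,numpy as np,pickle
d={}
for n in("scene","top"):
    c=r.capture(n); d[n]=c; cv2.imwrite(f"pics/{n}0.png",c["image"])
    R=cv2.Rodrigues(np.array(c["rvec"]))[0]; print(n,(-R.T@np.array(c["tvec"]).ravel()).round(3),R[2].round(2),c["K"][0][0])
pickle.dump(d,open("c0.pkl","wb"))
print(r.get_state())
E
```

```text
pics
scene [ 1.088 -0.268  0.922] [-0.55  0.25 -0.8 ] 479.1163580954345
top [0.384 0.017 1.022] [ 0.15 -0.02 -0.99] 360.93660530286905
{'time_s': 0.1, 'joints': array([-5.93533539e+01,  2.05858477e+01,  6.40565495e-01, -1.71352221e-02,
       -7.01352029e+01, -1.65044358e+01]), 'qd': array([-0.01020217, -0.108734  ,  0.12067804,  0.14585002,  0.04455317,
        0.05348732]), 'joint_torque': array([ 1.83101965e-03, -5.84164381e+01,  2.93755603e+01,  7.01540351e+00,
        1.01729447e-02, -6.21531558e-05]), 'tcp_pos': array([ 0.16477366, -0.65416795,  0.23974671]), 'eef_rot': array([ 1.79918254e+02, -7.42145128e-03, -1.65863618e+02]), 'contact_force': array([-0.26070865, -0.14492199, -0.32852917]), 'moment': array([ 0.03123514, -0.03858358, -0.04172957]), 'gripper_force': 0.0, 'gripper_width': 0.08742739359950528}
```

View pics/top0.png

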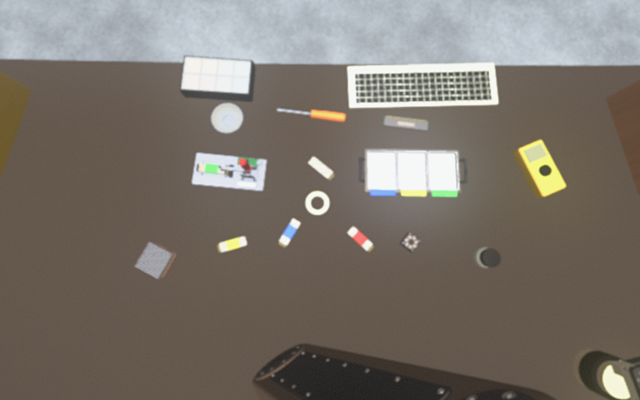

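View pics/scene0.png

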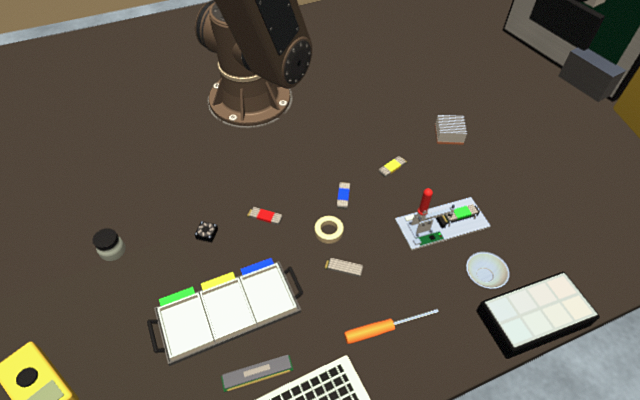

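The top view shows the jig at about (230,172), with green tape at (211,170) and the red grip near (247,162). The loose drives are blue (290,232), yellow (232,244), red (360,239) and plain (320,168). The tub flags are blue (383,193), yellow (413,193) and green (445,193). The scene view shows the same things, with the grip top at (427,193).

```bash
cat > h.py <<'E'
import cv2,numpy as np,pickle
def cam(c):
    R=cv2.Rodrigues(np.array(c["rvec"],float))[0]; t=np.array(c["tvec"],float).ravel()
    return R,t,np.array(c["K"],float),np.array(c["dist"],float)
def ray(c,px):
    R,t,K,D=cam(c); u=cv2.undistortPoints(np.array(px,float).reshape(-1,1,2),K,D).reshape(-1,2)
    d=np.c_[u,np.ones(len(u))]@R; return -R.T@t,d
def plane(c,px,z):
    o,d=ray(c,px); return o+d*((z-o[2])/d[:,2])[:,None]
def proj(c,P):
    return cv2.projectPoints(np.array(P,float).reshape(-1,3),np.array(c["rvec"],float),np.array(c["tvec"],float),np.array(c["K"],float),np.array(c["dist"],float))[0].reshape(-1,2)
def tri(c1,p1,c2,p2):
    o1,d1=ray(c1,p1);o2,d2=ray(c2,p2);d1=d1[0];d2=d2[0]
    s=np.linalg.lstsq(np.c_[d1,-d2],o2-o1,rcond=None)[0]
    a=o1+s[0]*d1;b=o2+s[1]*d2; return (a+b)/2,np.linalg.norm(a-b)
HUE={"green":(45,80),"blue":(100,125),"yellow":(24,35),"red":None}
def mask(img,col,smin=140,vmin=60):
    h,s,v=cv2.split(cv2.cvtColor(img,cv2.COLOR_BGR2HSV)); ok=(s>smin)&(v>vmin)
    k=((h<6)|(h>174)) if col=="red" else (h>=HUE[col][0])&(h<=HUE[col][1])
    return (ok&k).astype(np.uint8)
def blobs(m,amin=15):
    n,l,st,ce=cv2.connectedComponentsWithStats(m)
    return [(ce[i],st[i,4],np.argwhere(l==i)[:,::-1]) for i in range(1,n) if st[i,4]>=amin]
def rect(P):
    (c,(w,h),a)=cv2.minAreaRect((P[:,:2]*1000).astype(np.float32))
    if w<h: w,h,a=h,w,a+90
    return np.round(c,1),round(w,1),round(h,1),round((a+90)%180-90,1)
E
python3 - <<'E'
from h import *
d=pickle.load(open("c0.pkl","rb"))
for n in d:
    c=d[n]
    for col in HUE:
        for ce,a,px in blobs(mask(c["image"],col)):
            print(n,col,ce.round(1),a,plane(c,ce,0.011)[0].round(3),rect(plane(c,px,0.011)))
# drives: bright pixels near tape
    g=c["image"].max(2)
    for ce,a,px in blobs((g>75).astype(np.uint8),40):
        P=plane(c,px,.011); q=rect(P)
        if 60<q[1]<100 and 15<q[2]<45: print(n,"drive?",ce.round(1),a,q)
E
```

```text
scene green [462.2 212.4] 154 [0.609 0.32  0.011] (array([608.4, 319.4]), 39.6, 29.4, 84.2)
scene green [430.4 237.9] 125 [0.64  0.213 0.011] (array([639.3, 212.4]), 53.6, 18.3, 83.3)
scene green [176.1 295.6] 256 [ 0.544 -0.349  0.011] (array([ 544.3, -347.8]), 70.9, 17.5, 89.4)
scene blue [343.1 193.9] 121 [0.442 0.088 0.011] (array([442. ,  88.4]), 34.7, 26.8, -32.0)
scene blue [256.5 265.8] 222 [ 0.546 -0.173  0.011] (array([ 545.7, -172.5]), 71.9, 16.7, 89.4)
scene yellow [392.2 164.9] 117 [0.408 0.245 0.011] (array([407.7, 245.3]), 35.2, 29.6, -74.8)
scene yellow [217.3 280.1] 247 [ 0.544 -0.261  0.011] (array([ 544.3, -260. ]), 71.7, 17.4, 89.1)
scene yellow [ 27.2 373. ] 1926 [ 0.585 -0.635  0.011] (array([ 605.3, -630.7]), 152.9, 73.5, 22.8)
scene red [425.1 200.2] 224 [0.541 0.26  0.011] (array([542.7, 258.8]), 86.0, 22.7, -44.9)
scene red [265.1 215.2] 169 [ 0.425 -0.108  0.011] (array([ 424.5, -108. ]), 36.4, 32.8, 48.6)
scene drive? [594.3   2.3] 97 (array([  29.7, 1257.9]), 69.3, 39.8, -79.7)
top yellow [537.  184.5] 16 [ 0.577 -0.619  0.011] (array([ 576.8, -619.2]), 47.5, 1.3, 21.8)
top red [242.6 161.9] 35 [0.639 0.224 0.011] (array([638.8, 224.3]), 17.9, 14.2, 1.9)
```

Run:
```python
from h import *
d=pickle.load(open("c0.pkl","rb"));s=d["scene"];t=d["top"]
f=lambda im,x,y,w,h,W,H:cv2.resize(im[y:y+h,x:x+w],(W,H),interpolation=cv2.INTER_CUBIC)
a=f(s["image"],380,150,120,100,480,400); b=f(t["image"],185,145,90,50,320,178)
b2=f(t["image"],210,210,110,60,320,174)
o=np.zeros((600,800,3),np.uint8);o[:400,:480]=a;o[:178,480:]=b;o[178:352,480:]=b2
o[400:600,:400]=f(s["image"],325,145,90,65,277,200).repeat(1,0)[:, :277].copy() if 0 else cv2.resize(s["image"][150:210,320:420],(400,200))
o[400:,400:]=cv2.resize(t["image"][140:210,350:480],(400,200))
cv2.imwrite("pics/crop1.png",o)
for n,c in d.items():
    for col in HUE:
        for ce,ar,px in blobs(mask(c["image"],col,90,50),8):
            print(n,col,ce.round(1),ar,[rect(plane(c,px,z)) for z in((.011,.033) if col=="green" else(.011,))])
# grip
ms=[b for b in blobs(mask(s["image"],"red")) if abs(b[0][0]-425)<15][0]
mt=[b for b in blobs(mask(t["image"],"red",90,50)) if abs(b[0][0]-242)<15][0]
for k in("min","max"):pass
p=ms[2];print("scene grip top",p[p[:,1].argmin()],"bot",p[p[:,1].argmax()]); q=mt[2];print(q.min(0),q.max(0))
print("tri centre",tri(s,ms[0],t,mt[0]))
```

```text
scene green [462.2 212.4] 168 [(array([608.2, 319.7]), 40.4, 30.5, 84.2), (array([619.8, 305.5]), 39.4, 29.7, 84.2)]
scene green [430.  237.9] 154 [(array([639. , 211.6]), 56.5, 20.2, 83.8), (array([649.8, 200. ]), 55.1, 19.7, 83.8)]
scene green [176.1 295.6] 296 [(array([ 544.3, -348.2]), 72.9, 19.5, 89.8), (array([ 557.4, -346.3]), 71.1, 19.0, 89.8)]
scene green [290.9 367.6] 14 [(array([ 781.2, -187. ]), 12.5, 7.7, -49.2), (array([ 788.6, -189. ]), 12.2, 7.5, -49.2)]
scene green [223.5 385.8] 25 [(array([ 758.2, -314.4]), 28.0, 6.9, 8.3), (array([ 766.2, -313.3]), 27.3, 6.8, 8.3)]
scene blue [343.  193.8] 133 [(array([441.6,  88.3]), 36.1, 27.8, -32.4)]
scene blue [256.4 265.9] 251 [(array([ 545.9, -172.4]), 73.0, 18.8, 89.2)]
scene yellow [392.2 164.8] 135 [(array([407.3, 245.2]), 39.1, 30.5, -74.8)]
scene yellow [217.5 280.3] 274 [(array([ 544.9, -260. ]), 74.2, 18.8, 89.4)]
scene yellow [ 27.6 373.4] 1991 [(array([ 605.3, -630.7]), 152.9, 73.5, 22.8)]
scene yellow [257.4 379.5] 60 [(array([ 776.8, -252.6]), 104.5, 2.0, 82.6)]
scene red [425.  200.6] 243 [(array([542.7, 258.8]),
[... 481 characters left out ...]
[ 551.9, -175.6]), 71.5, 14.4, -89.8)]
top blue [289.4 231.3] 118 [(array([441.5,  86.9]), 32.2, 29.1, -31.3)]
top yellow [332.5 115.2] 45 [(array([781.7, -28.2]), 68.1, 7.1, 83.8)]
top yellow [543.9 170.9] 1067 [(array([ 627.8, -638.7]), 153.8, 78.0, 22.6)]
top yellow [413.8 193.3] 119 [(array([ 549.3, -264.1]), 71.6, 14.4, -89.8)]
top yellow [232.6 243.7] 135 [(array([406.9, 243.6]), 31.6, 31.5, -75.4)]
top red [244.7 164.5] 75 [(array([631.5, 216.9]), 39.6, 18.1, 45.3)]
top red [359.6 238. ] 131 [(array([ 422.9, -108. ]), 33.2, 29.8, 44.9)]
scene grip top [426 188] bot [420 214]
[240 159] [251 171]
tri centre (array([0.60561426, 0.19714115, 0.11827266]), np.float64(0.0013812631279348836))
```

View pics/crop1.png

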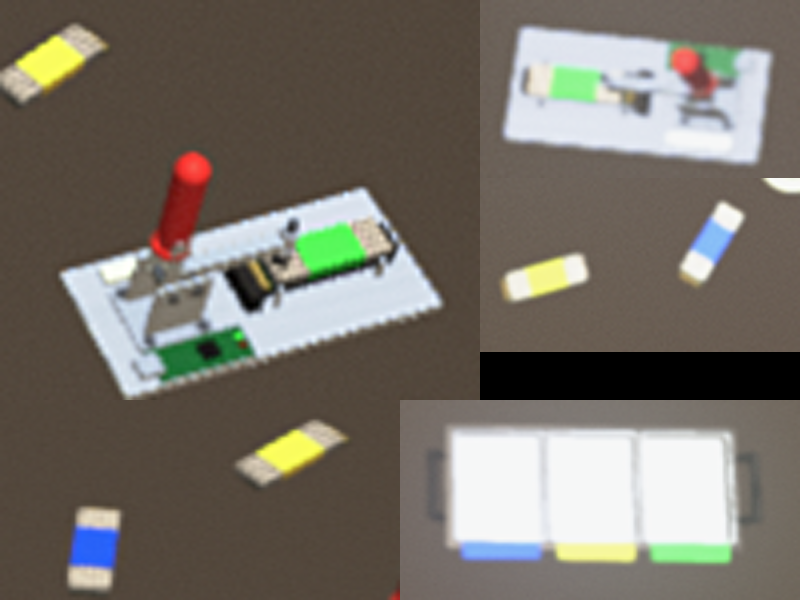

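The crop shows the jig with the upright red grip, its base near (175,245), and the drive lying ahead of it. Grip and green drive agree: they measure 108 mm apart at 84–85°, against 105 mm given. The grip centre height is right too. The jig yaw is about 84°.

I'm moving to above the grip now.

Call:
send_rows(
  steps=[
    {"dp": [-42,48,0],"roll": 0,"jaw": 100},
    {"dp": [-84,96,0],"roll": 0,"jaw": 100},
    {"dp": [-126,144,0],"roll": 0,"jaw": 100},
    {"dp": [-168,192,0],"roll": 0,"jaw": 100},
    {"dp": [-200,227,0],"roll": 0,"jaw": 100},
  ],
)

```text
time_s: 0.72
tcp_pos: [0.3038, -0.3835, 0.2405]
eef_rot: [180.0, 0.0, -165.8]
contact_force: [1.7, -1.0, 0.3]
gripper_width: 0.0875
gripper_force: 0.0
```

Call:
send_rows(
  steps=[
    {"dp": [-42,48,0],"roll": 0,"jaw": 100},
    {"dp": [-84,96,0],"roll": 0,"jaw": 100},
    {"dp": [-126,144,0],"roll": 0,"jaw": 100},
    {"dp": [-168,192,0],"roll": 0,"jaw": 100},
    {"dp": [-200,227,0],"roll": 0,"jaw": 100},
  ],
)

```text
time_s: 1.35
tcp_pos: [0.4423, -0.1143, 0.2407]
eef_rot: [180.0, 0.0, -165.8]
contact_force: [1.1, -0.4, 0.7]
gripper_width: 0.0875
gripper_force: 0.0
```

Call:
send_rows(
  steps=[
    {"dp": [-42,48,0],"roll": -0.17,"jaw": 100},
    {"dp": [-84,96,0],"roll": -0.34,"jaw": 100},
    {"dp": [-126,144,0],"roll": -0.51,"jaw": 100},
    {"dp": [-168,192,0],"roll": -0.68,"jaw": 100},
    {"dp": [-200,227,0],"roll": -0.85,"jaw": 100},
  ],
)

```text
time_s: 1.98
tcp_pos: [0.5808, 0.1546, 0.2401]
eef_rot: [180.0, -0.0, -116.8]
contact_force: [-0.1, -0.1, 0.4]
gripper_width: 0.0876
gripper_force: 0.0
```

```bash
cat > go.py <<'E'
import sys,numpy as np
from plant import r
def to(x,y,z,psi):
    s=r.get_state();p=s["tcp_pos"];a=s["eef_rot"][2];A=np.radians(a)
    D=np.array([x,y,z])*1000-p*1000
    tx=D@[np.cos(A),np.sin(A),0];ty=D@[np.sin(A),-np.cos(A),0]
    print("t%.1f"%s["time_s"],p.round(4),s["eef_rot"].round(1),"w%.1f"%(s["gripper_width"]*1e3),"F",s["contact_force"].round(1),"j6 %.0f"%s["joints"][5],"\n -> dp",[round(v) for v in(tx,ty,-D[2])],"roll %.3f"%-np.radians((psi-a+180)%360-180))
if __name__=="__main__": to(*map(float,sys.argv[1:]))
E
python3 go.py .6055 .199 .24 -96
```

```text
t2.0 [0.5808 0.1546 0.2401] [ 180.    -0.  -116.8] w87.6 F [-0.1 -0.1  0.4] j6 -60 
 -> dp [-51, -2, 0] roll -0.363
```

Call:
send_rows(
  steps=[
    {"dp": [-25,-1,0],"roll": -0.18,"jaw": 100},
    {"dp": [-51,-2,0],"roll": -0.363,"jaw": 100},
    {"dp": [-51,-2,30],"roll": -0.363,"jaw": 100},
    {"dp": [-51,-2,60],"roll": -0.363,"jaw": 100},
    {"dp": [-51,-2,60],"roll": -0.363,"jaw": 100},
  ],
)

```text
time_s: 2.6
tcp_pos: [0.6038, 0.1961, 0.1778]
eef_rot: [179.7, -0.2, -96.4]
contact_force: [0.2, 0.0, 0.2]
gripper_width: 0.088
gripper_force: 0.0
```

```bash
python3 go.py .6055 .199 .124 -96
python3 - <<'E'
from plant import r
import cv2,numpy as np
a=r.capture("scene")["image"];b=r.capture("top")["image"]
o=np.hstack([cv2.resize(a[110:270,350:510],(400,400),interpolation=2),cv2.resize(b[120:220,190:290],(400,400),interpolation=2)])
cv2.imwrite("pics/g1.png",o)
E
```

```text
t2.6 [0.6038 0.1961 0.1778] [179.7  -0.2 -96.4] w88.0 F [0.2 0.  0.2] j6 -42 
 -> dp [-3, -1, 54] roll -0.006
```

View pics/g1.png

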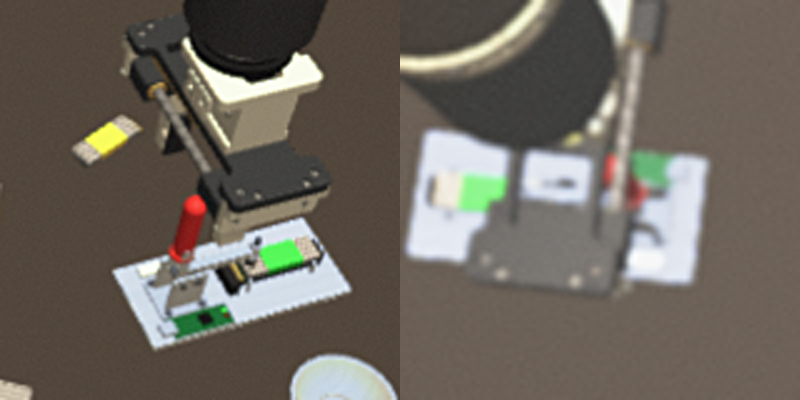

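Run:
```python
from h import *
s=pickle.load(open("c0.pkl","rb"))["scene"]
p=proj(s,[[.604+.050,.191,.164],[.6055,.199,.154],[.6055,.199,.079],[.604,.196,.164]])
print(p,((p-[350,110])*2.5).round())
```

```text
[[439.1071409  204.51765596]
 [428.53491058 189.32436971]
 [422.29259802 211.03460294]
 [427.78306399 186.18076928]] [[223. 236.]
 [196. 198.]
 [181. 253.]
 [194. 190.]]
```

The left panel shows the red grip from (195,198) to (180,255) and the near fingertip at (228,238). That matches the projected positions of a grip centred between the fingers. I'll descend and close lightly.

Call:
send_rows(
  steps=[
    {"dp": [-3,-1,27],"roll": 0,"jaw": 100},
    {"dp": [-3,-1,54],"roll": 0,"jaw": 100},
    {"dp": [-3,-1,54],"roll": 0,"jaw": 0},
    {"dp": [-3,-1,54],"roll": 0,"jaw": 0},
    {"dp": [-3,-1,54],"roll": 0,"jaw": 0},
  ],
  newtons=12,
)

```text
time_s: 3.32
tcp_pos: [0.6076, 0.2002, 0.1284]
eef_rot: [-179.9, 0.1, -96.4]
contact_force: [-0.4, 0.7, -0.1]
gripper_width: 0.0631
gripper_force: 0.0
```

Call:
send_rows(
  steps=[
    {"dp": [0,0,0],"roll": 0,"jaw": 0},
    {"dp": [0,0,0],"roll": 0,"jaw": 0},
    {"dp": [0,0,0],"roll": 0,"jaw": 0},
  ],
)

```text
time_s: 3.7
tcp_pos: [0.6067, 0.1998, 0.1267]
eef_rot: [-180.0, 0.0, -96.4]
contact_force: [-0.0, 0.4, -0.3]
gripper_width: 0.0333
gripper_force: 0.0
```

Call:
send_rows(
  steps=[
    {"dp": [0,0,0],"roll": 0,"jaw": 0},
    {"dp": [0,0,0],"roll": 0,"jaw": 0},
    {"dp": [0,0,0],"roll": 0,"jaw": 0},
    {"dp": [0,0,0],"roll": 0,"jaw": 0},
  ],
)

```text
time_s: 4.2
tcp_pos: [0.6056, 0.1996, 0.1265]
eef_rot: [179.9, -0.0, -96.4]
contact_force: [-5.1, 0.5, 4.0]
gripper_width: 0.0184
gripper_force: 12.0
```

Call:
send_rows(
  steps=[
    {"dp": [11,1,1],"roll": 0,"jaw": 0},
    {"dp": [21,1,3],"roll": 0,"jaw": 0},
    {"dp": [31,1,6],"roll": 0,"jaw": 0},
    {"dp": [41,1,11],"roll": 0,"jaw": 0},
    {"dp": [50,1,17],"roll": 0,"jaw": 0},
  ],
  newtons=20,
)

```text
time_s: 4.82
tcp_pos: [0.6005, 0.1505, 0.1106]
eef_rot: [-179.9, 0.1, -96.3]
contact_force: [-2.1, 1.4, 6.3]
gripper_width: 0.0184
gripper_force: 20.0
```

Call:
send_rows(
  steps=[
    {"dp": [8,0,7],"roll": 0,"jaw": 0},
    {"dp": [15,0,15],"roll": 0,"jaw": 0},
    {"dp": [21,0,24],"roll": 0,"jaw": 0},
    {"dp": [26,0,33],"roll": 0,"jaw": 0},
    {"dp": [29,0,43],"roll": 0,"jaw": 0},
  ],
)

```text
time_s: 5.45
tcp_pos: [0.5975, 0.12, 0.0674]
eef_rot: [-179.9, -0.1, -96.3]
contact_force: [0.1, -7.8, 5.9]
gripper_width: 0.0183
gripper_force: 20.0
```

Call:
send_rows(
  steps=[
    {"dp": [0,0,1],"roll": 0,"jaw": 0},
    {"dp": [0,0,2],"roll": 0,"jaw": 0},
    {"dp": [0,0,3],"roll": 0,"jaw": 0},
  ],
)

```text
time_s: 5.82
tcp_pos: [0.5974, 0.1193, 0.0644]
eef_rot: [-180.0, -0.1, -96.3]
contact_force: [0.8, -10.7, 6.7]
gripper_width: 0.0187
gripper_force: 20.0
```

```bash
python3 go.py .6055 .199 .126 -96
python3 - <<'E'
from plant import r
import cv2,numpy as np
a=r.capture("scene")["image"];b=r.capture("top")["image"]
o=np.hstack([cv2.resize(a[110:270,350:510],(400,400),interpolation=2),cv2.resize(b[120:220,190:290],(400,400),interpolation=2)])
cv2.imwrite("pics/g2.png",o)
E
```

```text
t5.8 [0.5974 0.1193 0.0644] [-1.80e+02 -1.00e-01 -9.63e+01] w18.7 F [  0.8 -10.7   6.7] j6 -36 
 -> dp [-80, 1, -62] roll -0.006
```

View pics/g2.png

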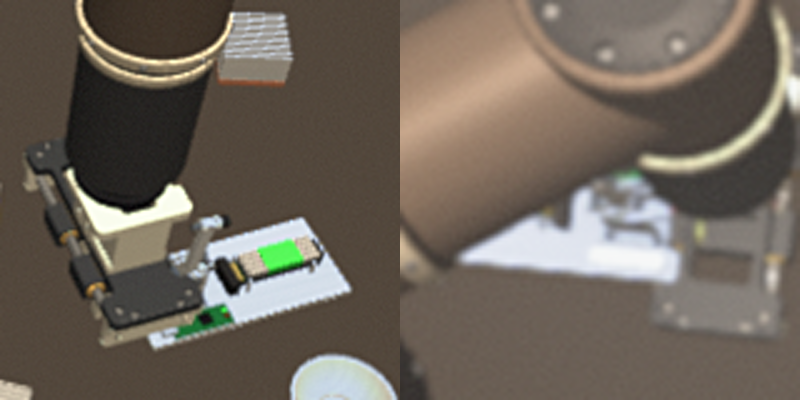

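The clamp bar now stands up at (205,240) in the left panel and the drive is clear. The geometry gives a handle angle of about 1.31 rad, so it is at its stop. I'll release and go straight up.

Call:
send_rows(
  steps=[
    {"dp": [0,0,-2],"roll": 0,"jaw": 60},
    {"dp": [0,0,-2],"roll": 0,"jaw": 60},
    {"dp": [0,0,-2],"roll": 0,"jaw": 60},
    {"dp": [0,0,-30],"roll": 0,"jaw": 60},
    {"dp": [0,0,-60],"roll": 0,"jaw": 60},
  ],
)

```text
time_s: 6.55
tcp_pos: [0.5966, 0.1214, 0.1236]
eef_rot: [179.9, -0.0, -96.3]
contact_force: [0.4, 1.0, -0.2]
gripper_width: 0.0523
gripper_force: 0.0
```

Call:
send_rows(
  steps=[
    {"dp": [0,0,-55],"roll": 0,"jaw": 60},
    {"dp": [0,0,-105],"roll": 0,"jaw": 60},
    {"dp": [0,0,-105],"roll": 0,"jaw": 60},
  ],
)

```text
time_s: 6.92
tcp_pos: [0.5991, 0.1224, 0.2335]
eef_rot: [-179.6, 0.2, -96.3]
contact_force: [0.0, 0.7, -0.3]
gripper_width: 0.0525
gripper_force: 0.0
```

```bash
python3 go.py .616 .304 .23 -96
```

```text
t6.9 [0.5991 0.1224 0.2335] [-179.6    0.2  -96.3] w52.5 F [ 0.   0.7 -0.3] j6 -36 
 -> dp [-182, 3, 3] roll -0.005
```

Call:
send_rows(
  steps=[
    {"dp": [-50,1,3],"roll": 0,"jaw": 60},
    {"dp": [-100,2,3],"roll": 0,"jaw": 60},
    {"dp": [-150,3,3],"roll": 0,"jaw": 60},
    {"dp": [-182,3,3],"roll": 0,"jaw": 60},
    {"dp": [-182,3,50],"roll": 0,"jaw": 60},
  ],
)

```text
time_s: 7.55
tcp_pos: [0.6158, 0.3066, 0.1803]
eef_rot: [-179.7, 0.2, -96.2]
contact_force: [-0.2, 0.1, -1.4]
gripper_width: 0.0526
gripper_force: 0.0
```

Call:
send_rows(
  steps=[
    {"dp": [0,0,40],"roll": 0,"jaw": 60},
    {"dp": [0,0,80],"roll": 0,"jaw": 60},
    {"dp": [0,0,80],"roll": 0,"jaw": 60},
  ],
)

```text
time_s: 7.92
tcp_pos: [0.6117, 0.3011, 0.0943]
eef_rot: [179.7, -0.3, -96.4]
contact_force: [-0.5, -0.6, 1.0]
gripper_width: 0.0523
gripper_force: 0.0
```

```bash
python3 go.py .6165 .3045 .031 -96
python3 - <<'E'
from plant import r
import cv2,numpy as np
c=r.capture("scene");a=c["image"]
cv2.imwrite("pics/g3.png",cv2.resize(a[130:280,370:520],(600,600),interpolation=2))
from h import *
for ce,ar,px in blobs(mask(a,"green",90,50),8):
    if abs(ce[0]-462)<20: print(ce,rect(plane(c,px,.033)))
E
```

```text
t7.9 [0.6117 0.3011 0.0943] [179.7  -0.3 -96.4] w52.3 F [-0.5 -0.6  1. ] j6 -49 
 -> dp [-4, -4, 63] roll -0.006
[461.76687117 212.49693252] (array([619.8, 305.3]), 38.7, 30.0, 83.7)
```

View pics/g3.png

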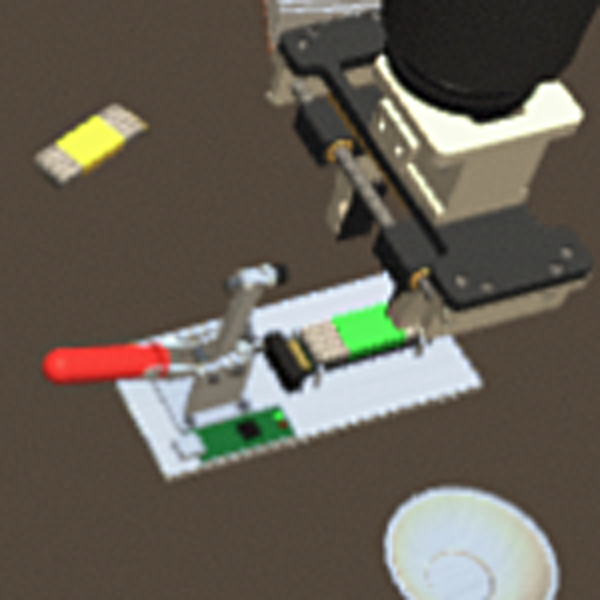

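The handle lies back at (100,360), the bar is up, and the green drive at (350,335) is below the open fingers. I'll let the arm settle and then descend.

Call:
send_rows(
  steps=[
    {"dp": [0,0,0],"roll": 0,"jaw": 60},
    {"dp": [0,0,0],"roll": 0,"jaw": 60},
    {"dp": [0,0,0],"roll": 0,"jaw": 60},
  ],
)

```text
time_s: 8.35
tcp_pos: [0.6146, 0.3029, 0.0999]
eef_rot: [-179.9, 0.1, -96.4]
contact_force: [0.4, -0.6, -0.4]
gripper_width: 0.0528
gripper_force: 0.0
```

```bash
python3 go.py .6165 .3045 .031 -96
```

```text
t8.3 [0.6146 0.3029 0.0999] [-1.799e+02  1.000e-01 -9.640e+01] w52.8 F [ 0.4 -0.6 -0.4] j6 -49 
 -> dp [-2, -2, 69] roll -0.006
```

Call:
send_rows(
  steps=[
    {"dp": [-2,-1,20],"roll": 0,"jaw": 60},
    {"dp": [-2,-2,40],"roll": 0,"jaw": 60},
    {"dp": [-2,-2,58],"roll": 0,"jaw": 60},
    {"dp": [-2,-2,69],"roll": 0,"jaw": 60},
    {"dp": [-2,-2,69],"roll": 0,"jaw": 60},
  ],
)

```text
time_s: 8.98
tcp_pos: [0.616, 0.304, 0.0284]
eef_rot: [179.9, -0.1, -96.4]
contact_force: [-0.5, 0.5, 0.4]
gripper_width: 0.0522
gripper_force: 0.0
```

Call:
send_rows(
  steps=[
    {"dp": [0,0,0],"roll": 0,"jaw": 20},
    {"dp": [0,0,0],"roll": 0,"jaw": 20},
    {"dp": [0,0,0],"roll": 0,"jaw": 20},
    {"dp": [0,0,0],"roll": 0,"jaw": 0},
    {"dp": [0,0,0],"roll": 0,"jaw": 0},
  ],
  newtons=15,
)

```text
time_s: 9.6
tcp_pos: [0.6164, 0.3044, 0.03]
eef_rot: [-180.0, 0.0, -96.4]
contact_force: [-1.2, -0.0, 2.7]
gripper_width: 0.0241
gripper_force: 15.0
```

The tips sit 6 mm below the drive's underside, which would hit the tub floor. I'll re-grip 8 mm higher before lifting.

Call:
send_rows(
  steps=[
    {"dp": [0,0,0],"roll": 0,"jaw": 40},
    {"dp": [0,0,0],"roll": 0,"jaw": 40},
    {"dp": [0,0,-8],"roll": 0,"jaw": 40},
    {"dp": [0,0,-8],"roll": 0,"jaw": 40},
    {"dp": [0,0,-8],"roll": 0,"jaw": 0},
  ],
)

```text
time_s: 10.22
tcp_pos: [0.6164, 0.3044, 0.0378]
eef_rot: [-180.0, 0.0, -96.4]
contact_force: [0.3, -0.5, -0.4]
gripper_width: 0.0296
gripper_force: 0.0
```

Call:
send_rows(
  steps=[
    {"dp": [0,0,0],"roll": 0,"jaw": 0},
    {"dp": [0,0,0],"roll": 0,"jaw": 0},
    {"dp": [0,0,0],"roll": 0,"jaw": 0},
    {"dp": [0,0,0],"roll": 0,"jaw": 0},
  ],
)

```text
time_s: 10.72
tcp_pos: [0.6163, 0.3043, 0.0375]
eef_rot: [180.0, -0.0, -96.4]
contact_force: [-0.4, -0.5, 1.0]
gripper_width: 0.0235
gripper_force: 15.0
```

Call:
send_rows(
  steps=[
    {"dp": [0,0,-10],"roll": 0,"jaw": 0},
    {"dp": [0,0,-30],"roll": 0,"jaw": 0},
    {"dp": [0,0,-70],"roll": 0,"jaw": 0},
    {"dp": [0,0,-120],"roll": 0,"jaw": 0},
    {"dp": [0,0,-170],"roll": 0,"jaw": 0},
  ],
  newtons=25,
)

```text
time_s: 11.35
tcp_pos: [0.6162, 0.3042, 0.2097]
eef_rot: [-180.0, 0.0, -96.4]
contact_force: [0.5, -0.4, -0.1]
gripper_width: 0.0238
gripper_force: 25.0
```

```bash
python3 go.py .613 -.3485 .2 -180
python3 - <<'E'
from h import *
d=pickle.load(open("c0.pkl","rb"))
for n,(cx,cy),th in(("top",(412,172),170),("scene",(228,308),150)):
    c=d[n];hs=cv2.cvtColor(c["image"],cv2.COLOR_BGR2HSV)
    m=((hs[...,2]>th)&(hs[...,1]<60)).astype(np.uint8)
    for ce,ar,px in blobs(cv2.morphologyEx(m,cv2.MORPH_CLOSE,np.ones((5,5))),500):
        if np.hypot(*(ce-[cx,cy]))<40: print(n,ce,ar,rect(plane(c,px,.019)))
E
```

```text
t11.3 [0.6162 0.3042 0.2097] [-180.     0.   -96.4] w23.8 F [ 0.5 -0.4 -0.1] j6 -49 
 -> dp [649, -69, 10] roll 1.460
top [411.91257548 170.09687582] 3809 (array([ 615.1, -259.3]), 269.6, 125.5, -89.8)
scene [224.56174264 309.95946336] 6932 (array([ 618.3, -261. ]), 260.6, 120.7, 89.4)
```

Call:
send_rows(
  steps=[
    {"dp": [40,-4,0],"roll": 0,"jaw": 0},
    {"dp": [95,-10,0],"roll": 0,"jaw": 0},
    {"dp": [150,-16,0],"roll": 0,"jaw": 0},
    {"dp": [205,-22,0],"roll": 0,"jaw": 0},
    {"dp": [260,-28,0],"roll": 0,"jaw": 0},
  ],
)

```text
time_s: 11.98
tcp_pos: [0.6152, 0.0411, 0.2084]
eef_rot: [-179.9, 0.0, -96.3]
contact_force: [0.6, 0.3, 0.3]
gripper_width: 0.024
gripper_force: 25.0
```

Call:
send_rows(
  steps=[
    {"dp": [55,-6,0],"roll": 0.16,"jaw": 0},
    {"dp": [110,-12,0],"roll": 0.32,"jaw": 0},
    {"dp": [165,-18,0],"roll": 0.48,"jaw": 0},
    {"dp": [220,-24,0],"roll": 0.64,"jaw": 0},
    {"dp": [270,-29,0],"roll": 0.8,"jaw": 0},
  ],
)

```text
time_s: 12.6
tcp_pos: [0.6141, -0.2307, 0.2084]
eef_rot: [-180.0, 0.0, -142.5]
contact_force: [0.5, -0.2, 0.2]
gripper_width: 0.0237
gripper_force: 25.0
```

```bash
python3 go.py .615 -.3485 .15 -180.4
```

```text
t12.6 [ 0.6141 -0.2307  0.2084] [-180.     0.  -142.5] w23.7 F [ 0.5 -0.2  0.2] j6 -49 
 -> dp [71, -94, 58] roll 0.661
```

Call:
send_rows(
  steps=[
    {"dp": [30,-40,10],"roll": 0.17,"jaw": 0},
    {"dp": [60,-80,30],"roll": 0.34,"jaw": 0},
    {"dp": [71,-94,50],"roll": 0.5,"jaw": 0},
    {"dp": [71,-94,58],"roll": 0.66,"jaw": 0},
    {"dp": [71,-94,58],"roll": 0.66,"jaw": 0},
  ],
)

```text
time_s: 13.22
tcp_pos: [0.6152, -0.3468, 0.149]
eef_rot: [180.0, -0.1, -180.0]
contact_force: [-0.3, 0.1, -1.1]
gripper_width: 0.0235
gripper_force: 25.0
```

Call:
send_rows(
  steps=[
    {"dp": [0,0,40],"roll": 0,"jaw": 0},
    {"dp": [0,0,80],"roll": 0,"jaw": 0},
    {"dp": [0,0,80],"roll": 0,"jaw": 0},
    {"dp": [0,0,80],"roll": 0,"jaw": 0},
    {"dp": [0,0,80],"roll": 0,"jaw": 0},
  ],
)

```text
time_s: 13.85
tcp_pos: [0.6172, -0.3469, 0.0722]
eef_rot: [-179.9, 0.2, -179.9]
contact_force: [0.1, -0.6, -0.6]
gripper_width: 0.0232
gripper_force: 25.0
```

```bash
python3 go.py .615 -.3485 .0225 -180.4
python3 - <<'E'
from plant import r
import cv2,numpy as np
c=r.capture("scene");a=c["image"]
cv2.imwrite("pics/g4.png",cv2.resize(a[230:370,130:310],(720,560),interpolation=2))
E
```

```text
t13.8 [ 0.6172 -0.3469  0.0722] [-179.9    0.2 -179.9] w23.2 F [ 0.1 -0.6 -0.6] j6 -76 
 -> dp [2, -2, 50] roll 0.008
```

View pics/g4.png

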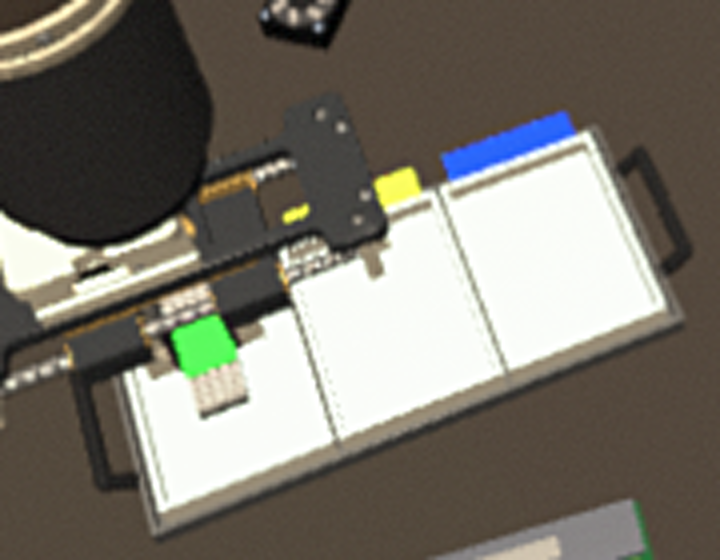

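The green drive sits level over the green tub, tape at (205,345), aligned with the tub's long side. Lowering.

Call:
send_rows(
  steps=[
    {"dp": [2,-2,15],"roll": 0,"jaw": 0},
    {"dp": [2,-2,30],"roll": 0,"jaw": 0},
    {"dp": [2,-2,40],"roll": 0,"jaw": 0},
    {"dp": [2,-2,45],"roll": 0,"jaw": 0},
    {"dp": [2,-2,45],"roll": 0,"jaw": 0},
  ],
)

```text
time_s: 14.52
tcp_pos: [0.6136, -0.3485, 0.0239]
eef_rot: [180.0, -0.1, 180.0]
contact_force: [-0.4, -0.5, -0.3]
gripper_width: 0.0234
gripper_force: 25.0
```

Call:
send_rows(
  steps=[
    {"dp": [0,0,1],"roll": 0,"jaw": 0},
    {"dp": [0,0,2],"roll": 0,"jaw": 0},
    {"dp": [0,0,3],"roll": 0,"jaw": 0},
    {"dp": [0,0,3],"roll": 0,"jaw": 0},
  ],
)

```text
time_s: 15.02
tcp_pos: [0.6138, -0.3485, 0.0216]
eef_rot: [-180.0, 0.0, 180.0]
contact_force: [0.3, 0.1, -0.6]
gripper_width: 0.0237
gripper_force: 25.0
```

Call:
send_rows(
  steps=[
    {"dp": [0,0,0.5],"roll": 0,"jaw": 0},
    {"dp": [0,0,1],"roll": 0,"jaw": 0},
    {"dp": [0,0,1],"roll": 0,"jaw": 0},
  ],
)

```text
time_s: 15.4
tcp_pos: [0.6138, -0.3485, 0.0215]
eef_rot: [-180.0, 0.0, -180.0]
contact_force: [-2.3, 1.9, 5.9]
gripper_width: 0.0239
gripper_force: 25.0
```

Contact at the floor height. I'll release gently within the tub width and go up.

Call:
send_rows(
  steps=[
    {"dp": [0,0,0],"roll": 0,"jaw": 34},
    {"dp": [0,0,0],"roll": 0,"jaw": 34},
    {"dp": [0,0,0],"roll": 0,"jaw": 34},
    {"dp": [0,0,-10],"roll": 0,"jaw": 34},
    {"dp": [0,0,-25],"roll": 0,"jaw": 34},
  ],
)

```text
time_s: 16.02
tcp_pos: [0.6137, -0.3485, 0.0461]
eef_rot: [180.0, -0.0, 180.0]
contact_force: [0.0, -0.2, -0.2]
gripper_width: 0.0301
gripper_force: 0.0
```

Call:
send_rows(
  steps=[
    {"dp": [0,0,-40],"roll": 0,"jaw": 60},
    {"dp": [0,0,-90],"roll": 0,"jaw": 60},
    {"dp": [0,0,-100],"roll": 0,"jaw": 60},
  ],
)

```text
time_s: 16.4
tcp_pos: [0.616, -0.3495, 0.1516]
eef_rot: [-179.8, 0.4, -180.0]
contact_force: [0.5, -0.3, -0.3]
gripper_width: 0.0511
gripper_force: 0.0
```

```bash
python3 go.py .407 .2445 .14 -75
```

```text
t16.4 [ 0.616  -0.3495  0.1516] [-179.8    0.4 -180. ] w51.1 F [ 0.5 -0.3 -0.3] j6 -76 
 -> dp [209, 594, 12] roll -1.832
```

Call:
send_rows(
  steps=[
    {"dp": [18,52,0],"roll": 0,"jaw": 60},
    {"dp": [36,104,0],"roll": 0,"jaw": 60},
    {"dp": [54,156,0],"roll": 0,"jaw": 60},
    {"dp": [72,208,0],"roll": 0,"jaw": 60},
    {"dp": [90,260,0],"roll": 0,"jaw": 60},
  ],
)

```text
time_s: 17.02
tcp_pos: [0.5232, -0.087, 0.1462]
eef_rot: [180.0, 0.1, 180.0]
contact_force: [0.5, 0.6, -0.2]
gripper_width: 0.0529
gripper_force: 0.0
```

Call:
send_rows(
  steps=[
    {"dp": [18,52,0],"roll": -0.17,"jaw": 60},
    {"dp": [36,104,0],"roll": -0.34,"jaw": 60},
    {"dp": [54,156,0],"roll": -0.51,"jaw": 60},
    {"dp": [72,208,0],"roll": -0.68,"jaw": 60},
    {"dp": [90,256,0],"roll": -0.85,"jaw": 60},
  ],
)

```text
time_s: 17.65
tcp_pos: [0.4332, 0.1693, 0.1464]
eef_rot: [-180.0, 0.1, -131.0]
contact_force: [0.8, 0.3, 1.5]
gripper_width: 0.0528
gripper_force: 0.0
```

```bash
python3 go.py .407 .2445 .08 -75
```

```text
t17.6 [0.4332 0.1693 0.1464] [-1.80e+02  1.00e-01 -1.31e+02] w52.8 F [0.8 0.3 1.5] j6 -87 
 -> dp [-40, 69, 66] roll -0.977
```

Call:
send_rows(
  steps=[
    {"dp": [-20,35,0],"roll": -0.18,"jaw": 60},
    {"dp": [-40,69,0],"roll": -0.36,"jaw": 60},
    {"dp": [-40,69,20],"roll": -0.54,"jaw": 60},
    {"dp": [-40,69,45],"roll": -0.72,"jaw": 60},
    {"dp": [-40,69,66],"roll": -0.9,"jaw": 60},
  ],
)

```text
time_s: 18.27
tcp_pos: [0.4083, 0.2433, 0.0793]
eef_rot: [-180.0, 0.0, -79.4]
contact_force: [0.6, 0.6, 0.1]
gripper_width: 0.0523
gripper_force: 0.0
```

Call:
send_rows(
  steps=[
    {"dp": [0,0,0],"roll": -0.077,"jaw": 60},
    {"dp": [0,0,0],"roll": -0.077,"jaw": 60},
    {"dp": [0,0,0],"roll": -0.077,"jaw": 60},
    {"dp": [0,0,0],"roll": -0.077,"jaw": 60},
  ],
)

```text
time_s: 18.77
tcp_pos: [0.4086, 0.2433, 0.08]
eef_rot: [-180.0, 0.0, -75.4]
contact_force: [-0.2, 0.3, 0.1]
gripper_width: 0.0529
gripper_force: 0.0
```

```bash
python3 go.py .407 .2445 .0165 -75;  python3 - <<'E'
from plant import r
import cv2,numpy as np
c=r.capture("scene");a=c["image"]
cv2.imwrite("pics/g5.png",np.hstack([cv2.resize(a[110:210,330:430],(400,400),interpolation=2),cv2.resize(a[235:365,140:270],(400,400),interpolation=2)]))
E
```

```text
t18.8 [0.4086 0.2433 0.08  ] [-180.     0.   -75.4] w52.9 F [-0.2  0.3  0.1] j6 -40 
 -> dp [-2, 1, 63] roll -0.007
```

View pics/g5.png

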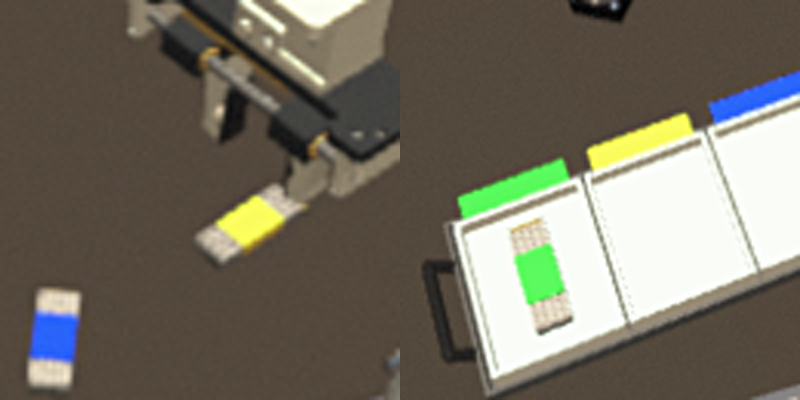

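The right panel shows the green drive flat and centred in the green tub, tape at (540,272). In the left panel, the yellow drive at (250,222) lies between the open fingers. Descending to grip it.

Call:
send_rows(
  steps=[
    {"dp": [-2,1,20],"roll": 0,"jaw": 60},
    {"dp": [-2,1,40],"roll": 0,"jaw": 60},
    {"dp": [-2,1,55],"roll": 0,"jaw": 60},
    {"dp": [-2,1,63],"roll": 0,"jaw": 60},
    {"dp": [-2,1,63],"roll": 0,"jaw": 60},
  ],
  newtons=15,
)

```text
time_s: 19.45
tcp_pos: [0.4069, 0.2446, 0.0163]
eef_rot: [180.0, -0.0, -75.3]
contact_force: [-0.2, -0.0, 0.2]
gripper_width: 0.0526
gripper_force: 0.0
```

Call:
send_rows(
  steps=[
    {"dp": [0,0,0],"roll": 0,"jaw": 0},
    {"dp": [0,0,0],"roll": 0,"jaw": 0},
    {"dp": [0,0,0],"roll": 0,"jaw": 0},
    {"dp": [0,0,0],"roll": 0,"jaw": 0},
    {"dp": [0,0,0],"roll": 0,"jaw": 0},
  ],
)

```text
time_s: 20.08
tcp_pos: [0.4071, 0.245, 0.0169]
eef_rot: [-180.0, 0.0, -75.3]
contact_force: [-1.2, -0.5, 4.7]
gripper_width: 0.0237
gripper_force: 14.9
```

Call:
send_rows(
  steps=[
    {"dp": [0,0,0],"roll": 0,"jaw": 0},
    {"dp": [0,0,0],"roll": 0,"jaw": 0},
  ],
  newtons=25,
)

```text
time_s: 20.32
tcp_pos: [0.4071, 0.2449, 0.0169]
eef_rot: [-180.0, 0.0, -75.3]
contact_force: [-2.0, -0.0, 5.6]
gripper_width: 0.0235
gripper_force: 24.9
```

Call:
send_rows(
  steps=[
    {"dp": [0,0,-10],"roll": 0,"jaw": 0},
    {"dp": [0,0,-35],"roll": 0,"jaw": 0},
    {"dp": [0,0,-75],"roll": 0,"jaw": 0},
    {"dp": [0,0,-115],"roll": 0,"jaw": 0},
    {"dp": [0,0,-133],"roll": 0,"jaw": 0},
  ],
)

```text
time_s: 20.95
tcp_pos: [0.4076, 0.2454, 0.1524]
eef_rot: [-179.8, 0.1, -75.3]
contact_force: [-0.5, 0.9, -0.3]
gripper_width: 0.0233
gripper_force: 24.9
```

```bash
python3 go.py .615 -.261 .15 -180.4
```

```text
t20.9 [0.4076 0.2454 0.1524] [-1.798e+02  1.000e-01 -7.530e+01] w23.3 F [-0.5  0.9 -0.3] j6 -40 
 -> dp [542, -72, 2] roll 1.834
```

Call:
send_rows(
  steps=[
    {"dp": [40,-5,0],"roll": 0.1,"jaw": 0},
    {"dp": [90,-12,0],"roll": 0.25,"jaw": 0},
    {"dp": [140,-19,0],"roll": 0.4,"jaw": 0},
    {"dp": [190,-25,0],"roll": 0.55,"jaw": 0},
    {"dp": [240,-32,0],"roll": 0.7,"jaw": 0},
  ],
)

```text
time_s: 21.58
tcp_pos: [0.499, 0.0191, 0.1502]
eef_rot: [-180.0, 0.0, -115.7]
contact_force: [0.7, 0.3, -0.9]
gripper_width: 0.0236
gripper_force: 24.9
```

```bash
python3 go.py .615 -.261 .15 -180.4
```

```text
t21.6 [0.499  0.0191 0.1502] [-180.     0.  -115.7] w23.6 F [ 0.7  0.3 -0.9] j6 -50 
 -> dp [202, -226, 0] roll 1.129
```

Call:
send_rows(
  steps=[
    {"dp": [38,-42,0],"roll": 0.17,"jaw": 0},
    {"dp": [76,-85,0],"roll": 0.34,"jaw": 0},
    {"dp": [114,-127,0],"roll": 0.51,"jaw": 0},
    {"dp": [152,-170,0],"roll": 0.68,"jaw": 0},
    {"dp": [180,-202,0],"roll": 0.85,"jaw": 0},
  ],
)

```text
time_s: 22.2
tcp_pos: [0.6042, -0.2309, 0.1497]
eef_rot: [180.0, -0.0, -164.5]
contact_force: [0.9, 0.5, -0.6]
gripper_width: 0.0239
gripper_force: 24.9
```

```bash
python3 go.py .615 -.261 .07 -180.4
```

```text
t22.2 [ 0.6042 -0.2309  0.1497] [ 180.    -0.  -164.5] w23.9 F [ 0.9  0.5 -0.6] j6 -71 
 -> dp [-2, -32, 80] roll 0.277
```

Call:
send_rows(
  steps=[
    {"dp": [-2,-20,10],"roll": 0.14,"jaw": 0},
    {"dp": [-2,-32,30],"roll": 0.277,"jaw": 0},
    {"dp": [-2,-32,60],"roll": 0.277,"jaw": 0},
    {"dp": [-2,-32,80],"roll": 0.277,"jaw": 0},
    {"dp": [-2,-32,80],"roll": 0.277,"jaw": 0},
  ],
)

```text
time_s: 22.82
tcp_pos: [0.6132, -0.2587, 0.0681]
eef_rot: [180.0, -0.2, 180.0]
contact_force: [0.4, 0.4, -0.7]
gripper_width: 0.0235
gripper_force: 24.9
```

Call:
send_rows(
  steps=[
    {"dp": [0,0,0],"roll": 0,"jaw": 0},
    {"dp": [0,0,0],"roll": 0,"jaw": 0},
    {"dp": [0,0,0],"roll": 0,"jaw": 0},
  ],
)

```text
time_s: 23.2
tcp_pos: [0.615, -0.2588, 0.0705]
eef_rot: [-180.0, 0.1, 180.0]
contact_force: [-0.3, -0.4, 0.1]
gripper_width: 0.0236
gripper_force: 24.9
```

```bash
python3 go.py .614 -.261 .0255 -180.4;  python3 - <<'E'
from plant import r
import cv2,numpy as np
c=r.capture("scene");a=c["image"]
cv2.imwrite("pics/g6.png",cv2.resize(a[230:370,130:310],(720,560),interpolation=2))
E
```

```text
t23.2 [ 0.615  -0.2588  0.0705] [-1.8e+02  1.0e-01  1.8e+02] w23.6 F [-0.3 -0.4  0.1] j6 -84 
 -> dp [1, -2, 45] roll 0.007
```

View pics/g6.png

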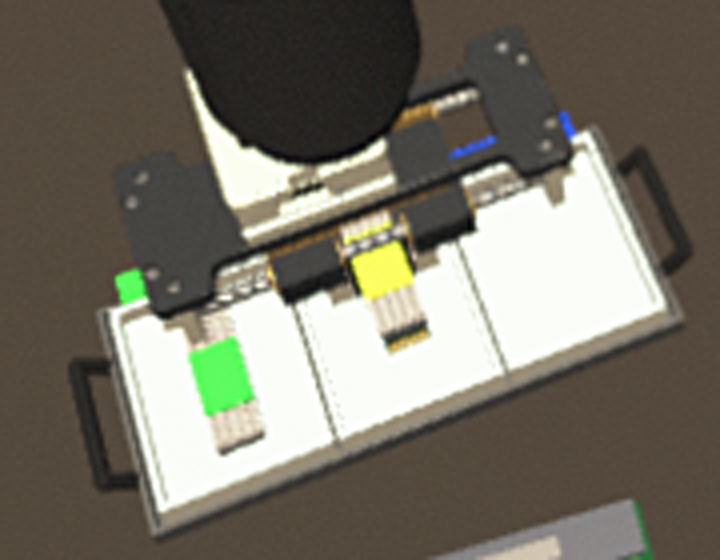

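The yellow drive is held level over the yellow tub, tape at (382,268). Lowering.

Call:
send_rows(
  steps=[
    {"dp": [1,-2,15],"roll": 0,"jaw": 0},
    {"dp": [1,-2,30],"roll": 0,"jaw": 0},
    {"dp": [1,-2,40],"roll": 0,"jaw": 0},
    {"dp": [1,-2,45],"roll": 0,"jaw": 0},
    {"dp": [1,-2,45],"roll": 0,"jaw": 0},
  ],
)

```text
time_s: 23.88
tcp_pos: [0.6135, -0.2609, 0.0241]
eef_rot: [-180.0, -0.0, 180.0]
contact_force: [0.5, 1.1, -0.5]
gripper_width: 0.0237
gripper_force: 24.9
```

Call:
send_rows(
  steps=[
    {"dp": [0,0,0.5],"roll": 0,"jaw": 0},
    {"dp": [0,0,1],"roll": 0,"jaw": 0},
    {"dp": [0,0,1.5],"roll": 0,"jaw": 0},
    {"dp": [0,0,2],"roll": 0,"jaw": 0},
    {"dp": [0,0,2],"roll": 0,"jaw": 0},
  ],
)

```text
time_s: 24.5
tcp_pos: [0.6136, -0.2608, 0.0229]
eef_rot: [-180.0, 0.0, 180.0]
contact_force: [-0.2, 0.8, 4.2]
gripper_width: 0.0241
gripper_force: 24.9
```

Call:
send_rows(
  steps=[
    {"dp": [0,0,0],"roll": 0,"jaw": 34},
    {"dp": [0,0,0],"roll": 0,"jaw": 34},
    {"dp": [0,0,0],"roll": 0,"jaw": 34},
    {"dp": [0,0,-10],"roll": 0,"jaw": 34},
    {"dp": [0,0,-25],"roll": 0,"jaw": 34},
  ],
)

```text
time_s: 25.12
tcp_pos: [0.6134, -0.2608, 0.0482]
eef_rot: [-180.0, -0.0, 180.0]
contact_force: [0.2, -0.2, -0.0]
gripper_width: 0.0297
gripper_force: 0.0
```

Call:
send_rows(
  steps=[
    {"dp": [0,0,-40],"roll": 0,"jaw": 60},
    {"dp": [0,0,-90],"roll": 0,"jaw": 60},
    {"dp": [0,0,-100],"roll": 0,"jaw": 60},
  ],
)

```text
time_s: 25.5
tcp_pos: [0.6158, -0.2615, 0.1534]
eef_rot: [-179.9, 0.4, -180.0]
contact_force: [0.5, -0.1, -0.1]
gripper_width: 0.0509
gripper_force: 0.0
```

```bash
python3 go.py .4415 .0875 .14 -212
```

```text
t25.5 [ 0.6158 -0.2615  0.1534] [-179.9    0.4 -180. ] w50.9 F [ 0.5 -0.1 -0.1] j6 -84 
 -> dp [174, 349, 13] roll 0.559
```

Call:
send_rows(
  steps=[
    {"dp": [25,49,0],"roll": 0,"jaw": 60},
    {"dp": [50,98,0],"roll": 0.1,"jaw": 60},
    {"dp": [75,148,0],"roll": 0.2,"jaw": 60},
    {"dp": [100,200,0],"roll": 0.3,"jaw": 60},
    {"dp": [124,250,0],"roll": 0.45,"jaw": 60},
  ],
)

```text
time_s: 26.12
tcp_pos: [0.4887, -0.0094, 0.1482]
eef_rot: [180.0, 0.0, 154.0]
contact_force: [1.0, 1.5, 0.4]
gripper_width: 0.0528
gripper_force: 0.0
```

```bash
python3 go.py .4415 .0875 .08 -212
```

```text
t26.1 [ 0.4887 -0.0094  0.1482] [180.   0. 154.] w52.8 F [1.  1.5 0.4] j6 -138 
 -> dp [85, 66, 68] roll 0.104
```

Call:
send_rows(
  steps=[
    {"dp": [43,33,0],"roll": 0.104,"jaw": 60},
    {"dp": [85,66,0],"roll": 0.104,"jaw": 60},
    {"dp": [85,66,35],"roll": 0.104,"jaw": 60},
    {"dp": [85,66,68],"roll": 0.104,"jaw": 60},
    {"dp": [85,66,68],"roll": 0.104,"jaw": 60},
  ],
)

```text
time_s: 26.75
tcp_pos: [0.4403, 0.0849, 0.0784]
eef_rot: [-179.8, -0.1, 148.3]
contact_force: [-0.7, 0.6, 1.3]
gripper_width: 0.0525
gripper_force: 0.0
```

Call:
send_rows(
  steps=[
    {"dp": [0,0,0],"roll": 0,"jaw": 60},
    {"dp": [0,0,0],"roll": 0,"jaw": 60},
    {"dp": [0,0,0],"roll": 0,"jaw": 60},
  ],
)

```text
time_s: 27.12
tcp_pos: [0.4423, 0.0858, 0.0805]
eef_rot: [179.9, 0.0, 148.2]
contact_force: [-0.2, -0.2, 1.1]
gripper_width: 0.0528
gripper_force: 0.0
```

```bash
python3 go.py .4415 .0875 .0165 -212;  python3 - <<'E'
from plant import r
import cv2,numpy as np
c=r.capture("scene");a=c["image"]
cv2.imwrite("pics/g7.png",np.hstack([cv2.resize(a[140:240,290:390],(400,400),interpolation=2),cv2.resize(a[235:365,140:270],(400,400),interpolation=2)]))
E
```

```text
t27.1 [0.4423 0.0858 0.0805] [179.9   0.  148.2] w52.8 F [-0.2 -0.2  1.1] j6 -158 
 -> dp [2, 1, 64] roll 0.004
```

View pics/g7.png

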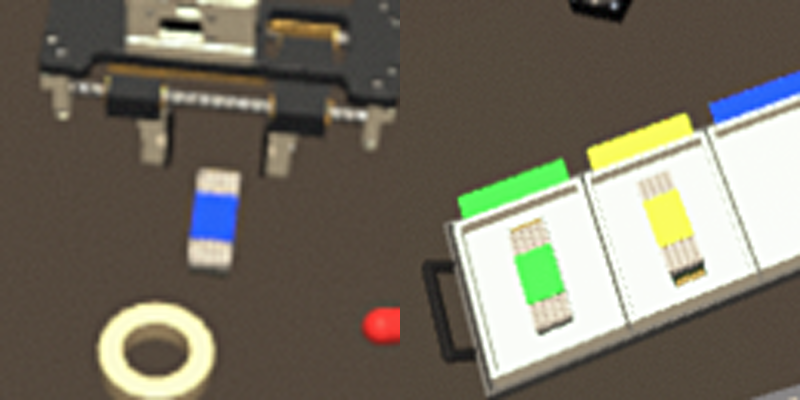

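The yellow drive lies flat in the yellow tub at (672,228). The blue drive at (213,218) is centred below the open fingers. Descending.

Call:
send_rows(
  steps=[
    {"dp": [2,1,20],"roll": 0,"jaw": 60},
    {"dp": [2,1,40],"roll": 0,"jaw": 60},
    {"dp": [2,1,55],"roll": 0,"jaw": 60},
    {"dp": [2,1,64],"roll": 0,"jaw": 60},
    {"dp": [2,1,64],"roll": 0,"jaw": 60},
  ],
  newtons=15,
)

```text
time_s: 27.8
tcp_pos: [0.4405, 0.0874, 0.0153]
eef_rot: [-180.0, -0.0, 148.2]
contact_force: [-1.2, 0.2, -0.3]
gripper_width: 0.0526
gripper_force: 0.0
```

Call:
send_rows(
  steps=[
    {"dp": [0,0,0],"roll": 0,"jaw": 0},
    {"dp": [0,0,0],"roll": 0,"jaw": 0},
    {"dp": [0,0,0],"roll": 0,"jaw": 0},
    {"dp": [0,0,0],"roll": 0,"jaw": 0},
    {"dp": [0,0,0],"roll": 0,"jaw": 0},
  ],
)

```text
time_s: 28.42
tcp_pos: [0.4407, 0.0876, 0.0158]
eef_rot: [180.0, 0.0, 148.3]
contact_force: [-1.5, 0.2, 5.0]
gripper_width: 0.0239
gripper_force: 15.0
```

Call:
send_rows(
  steps=[
    {"dp": [0,0,0],"roll": 0,"jaw": 0},
    {"dp": [0,0,0],"roll": 0,"jaw": 0},
  ],
  newtons=25,
)

```text
time_s: 28.68
tcp_pos: [0.4407, 0.0876, 0.0158]
eef_rot: [180.0, 0.0, 148.3]
contact_force: [-0.9, 0.3, 5.6]
gripper_width: 0.0234
gripper_force: 25.0
```

Call:
send_rows(
  steps=[
    {"dp": [0,0,-10],"roll": 0,"jaw": 0},
    {"dp": [0,0,-35],"roll": 0,"jaw": 0},
    {"dp": [0,0,-75],"roll": 0,"jaw": 0},
    {"dp": [0,0,-115],"roll": 0,"jaw": 0},
    {"dp": [0,0,-133],"roll": 0,"jaw": 0},
  ],
)

```text
time_s: 29.3
tcp_pos: [0.4413, 0.0879, 0.1514]
eef_rot: [179.8, 0.1, 148.3]
contact_force: [-0.9, 0.9, -2.4]
gripper_width: 0.0239
gripper_force: 25.0
```

```bash
python3 go.py .614 -.1735 .15 -180.4
```

```text
t29.3 [0.4413 0.0879 0.1514] [1.798e+02 1.000e-01 1.483e+02] w23.9 F [-0.9  0.9 -2.4] j6 -158 
 -> dp [-284, -131, 1] roll -0.547
```

Call:
send_rows(
  steps=[
    {"dp": [-40,-18,0],"roll": -0.1,"jaw": 0},
    {"dp": [-90,-41,0],"roll": -0.2,"jaw": 0},
    {"dp": [-140,-64,0],"roll": -0.3,"jaw": 0},
    {"dp": [-190,-87,0],"roll": -0.4,"jaw": 0},
    {"dp": [-240,-110,0],"roll": -0.547,"jaw": 0},
  ],
)

```text
time_s: 29.92
tcp_pos: [0.5874, -0.134, 0.149]
eef_rot: [180.0, 0.0, 179.8]
contact_force: [0.1, 1.0, 0.5]
gripper_width: 0.0238
gripper_force: 25.0
```

```bash
python3 go.py .614 -.1735 .07 -180.4
```

```text
t29.9 [ 0.5874 -0.134   0.149 ] [180.    0.  179.8] w23.8 F [0.1 1.  0.5] j6 -96 
 -> dp [-27, -39, 79] roll 0.004
```

Call:
send_rows(
  steps=[
    {"dp": [-27,-39,0],"roll": 0,"jaw": 0},
    {"dp": [-27,-39,40],"roll": 0,"jaw": 0},
    {"dp": [-27,-39,79],"roll": 0,"jaw": 0},
    {"dp": [-27,-39,79],"roll": 0,"jaw": 0},
    {"dp": [-27,-39,79],"roll": 0,"jaw": 0},
  ],
)

```text
time_s: 30.55
tcp_pos: [0.6143, -0.1716, 0.0712]
eef_rot: [-180.0, 0.1, 179.6]
contact_force: [0.6, 0.0, 0.4]
gripper_width: 0.0238
gripper_force: 25.0
```

Call:
send_rows(
  steps=[
    {"dp": [0,0,0],"roll": 0,"jaw": 0},
    {"dp": [0,0,0],"roll": 0,"jaw": 0},
    {"dp": [0,0,0],"roll": 0,"jaw": 0},
  ],
)

```text
time_s: 30.92
tcp_pos: [0.6138, -0.1714, 0.0704]
eef_rot: [180.0, 0.1, 179.6]
contact_force: [0.1, -0.0, -0.7]
gripper_width: 0.0237
gripper_force: 25.0
```

```bash
python3 go.py .614 -.1735 .0243 -180.2;  python3 - <<'E'
from plant import r
import cv2,numpy as np
c=r.capture("scene");a=c["image"]
cv2.imwrite("pics/g8.png",cv2.resize(a[230:370,130:310],(720,560),interpolation=2))
E
```

```text
t30.9 [ 0.6138 -0.1714  0.0704] [1.800e+02 1.000e-01 1.796e+02] w23.7 F [ 0.1 -0.  -0.7] j6 -92 
 -> dp [0, -2, 46] roll -0.004
```

View pics/g8.png

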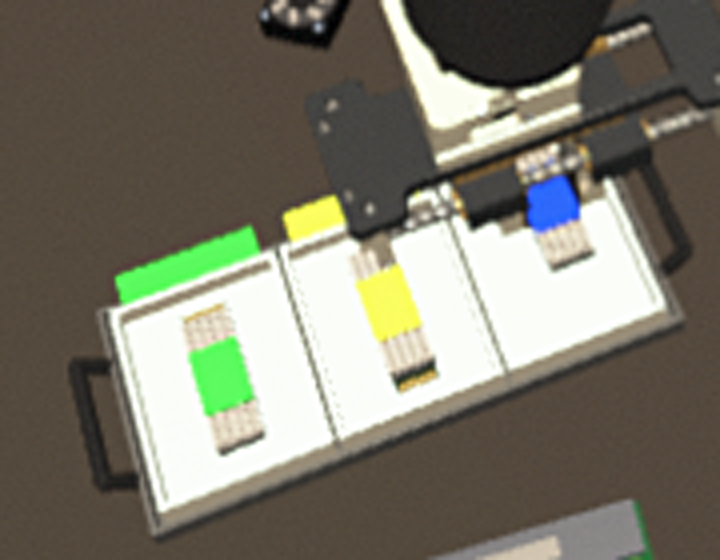

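The blue drive is level over the blue tub, tape at (553,203), and the green and yellow drives lie flat in theirs. Lowering.

Call:
send_rows(
  steps=[
    {"dp": [0,-2,15],"roll": 0,"jaw": 0},
    {"dp": [0,-2,30],"roll": 0,"jaw": 0},
    {"dp": [0,-2,41],"roll": 0,"jaw": 0},
    {"dp": [0,-2,46],"roll": 0,"jaw": 0},
    {"dp": [0,-2,46],"roll": 0,"jaw": 0},
  ],
)

```text
time_s: 31.6
tcp_pos: [0.6134, -0.1735, 0.0231]
eef_rot: [-180.0, -0.0, 179.6]
contact_force: [0.1, -0.5, -0.3]
gripper_width: 0.0235
gripper_force: 25.0
```

Call:
send_rows(
  steps=[
    {"dp": [0,0,0.5],"roll": 0,"jaw": 0},
    {"dp": [0,0,1],"roll": 0,"jaw": 0},
    {"dp": [0,0,1.5],"roll": 0,"jaw": 0},
    {"dp": [0,0,2],"roll": 0,"jaw": 0},
    {"dp": [0,0,2],"roll": 0,"jaw": 0},
  ],
)

```text
time_s: 32.22
tcp_pos: [0.6136, -0.1735, 0.0219]
eef_rot: [-180.0, 0.0, 179.6]
contact_force: [-0.7, -0.1, 3.6]
gripper_width: 0.0237
gripper_force: 25.0
```

Call:
send_rows(
  steps=[
    {"dp": [0,0,0],"roll": 0,"jaw": 34},
    {"dp": [0,0,0],"roll": 0,"jaw": 34},
    {"dp": [0,0,0],"roll": 0,"jaw": 34},
    {"dp": [0,0,-10],"roll": 0,"jaw": 34},
    {"dp": [0,0,-25],"roll": 0,"jaw": 34},
  ],
)

```text
time_s: 32.85
tcp_pos: [0.6133, -0.1735, 0.0472]
eef_rot: [-180.0, -0.0, 179.6]
contact_force: [-0.1, -0.7, 0.8]
gripper_width: 0.0298
gripper_force: 0.0
```

Call:
send_rows(
  steps=[
    {"dp": [0,0,-40],"roll": 0,"jaw": 60},
    {"dp": [0,0,-90],"roll": 0,"jaw": 60},
    {"dp": [0,0,-130],"roll": 0,"jaw": 60},
    {"dp": [50,0,-160],"roll": 0,"jaw": 60},
    {"dp": [100,0,-180],"roll": 0,"jaw": 60},
  ],
)

```text
time_s: 33.48
tcp_pos: [0.5129, -0.1729, 0.2291]
eef_rot: [-180.0, 0.2, 179.6]
contact_force: [0.9, 0.3, 0.7]
gripper_width: 0.0528
gripper_force: 0.0
```

Call:
send_rows(
  steps=[
    {"dp": [0,0,0],"roll": 0,"jaw": 60},
    {"dp": [0,0,0],"roll": 0,"jaw": 60},
  ],
)

```text
time_s: 33.72
tcp_pos: [0.5138, -0.1728, 0.228]
eef_rot: [180.0, 0.1, 179.6]
contact_force: [0.8, 0.3, -0.2]
gripper_width: 0.0522
gripper_force: 0.0
```

Run:
```python
from plant import r
import cv2
cv2.imwrite("pics/end.png",r.capture("scene")["image"])
```

```text
(no output)
```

View pics/end.png

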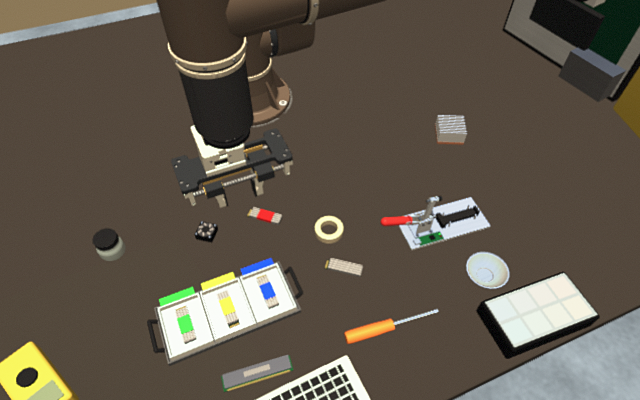

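The three drives lie flat in their tubs: green (185,323), yellow (228,307), blue (267,290). The clamp is open at (400,220), the jig is empty, and the red (265,215) and plain (344,267) drives have not moved.

```bash
python3 -c "
from plant import r
print(r.close_job())"
```

```text
the job is handed in; nothing more can be done
None
```

The job is handed in at about 34 s of the 96 s allowed: the clamp is open, the green, blue and yellow drives lie flat in their matching tubs, and the red-taped and untaped drives are where they were.

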